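# Sort bracket bolts by length with a stepped gauge

### The job

Sort the three bracket bolts on the blue mat by length, one at a time: with the shank in the notch of the gauge's fork and the head drawn up to the outside of the fork, let the tip down lightly on the steps to find the length, then lay the bolt flat and lengthwise in the compartment made for that length and let it go before gauging the next. Do not press hard on the gauge, and leave the other things on the bench where they are.

Things in the scene. Friction and masses are not known exactly. Their poses are not given: they have to be found in the camera images.
- bolt_a: plain steel hex bolt: shank 12 mm thick and 70, 90 or 110 mm long below the head (one bolt of each length, which is which is not told); head 22 mm across flats, 8 mm thick. Origin on the axis at the underside of the head, x along the shank to the tip. 70 to 130 g, balances 20 to 45 mm below the head. Lies on a flat of its head and its tip, dipping 3 to 4 degrees to the tip; axis about 9 mm above the mat
- bolt_b: plain steel hex bolt: shank 12 mm thick and 70, 90 or 110 mm long below the head (one bolt of each length, which is which is not told); head 22 mm across flats, 8 mm thick. Origin on the axis at the underside of the head, x along the shank to the tip. 70 to 130 g, balances 20 to 45 mm below the head. Lies on a flat of its head and its tip, dipping 3 to 4 degrees to the tip; axis about 9 mm above the mat
- bolt_c: plain steel hex bolt: shank 12 mm thick and 70, 90 or 110 mm long below the head (one bolt of each length, which is which is not told); head 22 mm across flats, 8 mm thick. Origin on the axis at the underside of the head, x along the shank to the tip. 70 to 130 g, balances 20 to 45 mm below the head. Lies on a flat of its head and its tip, dipping 3 to 4 degrees to the tip; axis about 9 mm above the mat
- mat: blue service mat fixed to the bench, 240 (x) x 220 (y) x 3 mm thick, the bolts and two nuts lie on it; origin at the centre of its underside on the bench (z = 0)
- gauge: stepped bolt-length gauge fixed to the bench: aluminium base 52 mm wide, 10 mm high, from x = -9 to 127 mm, with a steel fork at one end and a staircase at the other. Origin on the bench (z = 0) below the centre of the fork's outer face; x runs from fork to stairs, y across, z up. The height at which the tip of a bolt, laid as notch says, meets the stairs tells its length
- notch (a point): centre of the bottom of the fork's open-topped notch, at x = 4, z = 18 mm of the gauge. Fork 8 mm thick (x = 0 to 8), prongs 13 mm wide, notch 16 mm wide, straight up to z = 58, flaring on to z = 70. A bolt's shank goes in it from above pointing along +x, its head outside, underside of the head at x = 0. From x = 8 to 58 all is open down to the base: room for fingers beside the shank
- gauge_steps: steel staircase of the gauge, 40 mm wide, same origin and axes as the gauge: tread for a 70 mm bolt from x = 58 to 80 mm at z = 18 mm (level with the notch bottom), for 90 mm from x = 80 to 100 at z = 28, for 110 mm from x = 100 to 124 at z = 38. A level shank resting there has its axis 6 mm above the tread, at 24, 34 or 44 mm
- tray_70: open grey sheet-steel compartment for the 70 mm bolts: inside 92 mm long (along its x) and 64 mm wide, walls 3 mm thick, 26 mm high, floor 3 mm thick; the 70 mm bolt lies flat in it lengthwise, either way round, a longer one does not. Fixed on the carrier; the three stand side by side in any order, 76 mm apart. Origin at the centre of its underside, 4 mm above the bench
- tray_90: open grey sheet-steel compartment for the 90 mm bolts: inside 112 mm long (along its x) and 64 mm wide, walls 3 mm thick, 26 mm high, floor 3 mm thick; the 90 mm bolt lies flat in it lengthwise, either way round, a longer one does not. Fixed on the carrier; the three stand side by side in any order, 76 mm apart. Origin at the centre of its underside, 4 mm above the bench
- tray_110: open grey sheet-steel compartment for the 110 mm bolts: inside 132 mm long (along its x) and 64 mm wide, walls 3 mm thick, 26 mm high, floor 3 mm thick; the 110 mm bolt lies flat in it lengthwise, either way round, a longer one does not. Fixed on the carrier; the three stand side by side in any order, 76 mm apart. Origin at the centre of its underside, 4 mm above the bench
- carrier: dark steel base sheet 160 (x) x 244 (y) x 4 mm under the three compartments, which share its axes, fixed to the bench; origin at the centre of its underside
- nut_1: first loose M12 nut, 22 mm across flats, 10 mm thick, flat on the mat beyond the bolt tips; origin at the centre of its underside. A bystander: leave it alone
- nut_2: second loose M12 nut, as nut_1. A bystander: leave it alone
- screwdriver: screwdriver with an orange handle, 210 mm long, up to about 32 mm thick, lying crosswise beyond the gauge; its own x runs along it, origin near mid-length. A bystander: leave it alone
- remote: black remote control 172 x 48 x 18 mm, lying beyond the compartments; origin at the centre of its underside, long side along its own y. A bystander: leave it alone
- multimeter: yellow multimeter 90 x 185 x 50 mm lying on its back between the robot and the gauge; origin at the centre of its underside, long side along its own y. A bystander: leave it alone
- solder_reel: reel of solder standing on end, 58 mm across, 48 mm high, left of the robot's front; origin at the centre of its underside. A bystander: leave it alone
- spray_can: blue spray can standing up, 52 mm across, 170 mm high, beyond the mat; origin at the centre of its underside. A bystander: leave it alone
- bracket_arm: dark steel angle from a TV bracket, 160 mm long (along its own y), 30 mm wide, 24 mm high, lying between the robot and the compartments; origin at the centre of its underside. A bystander: leave it alone
Things that resemble listed ones, but are neither listed nor needed, are in the scene too. Leave any green look-alike of the bolt_a alone.

How it is judged:
On the way, in this order (a step that is already met when the one before it is completed fails the run):
1. a first bolt rests in the gauge: shank in the notch, head up to the fork, tip on the steps (((x of bolt_a in the frame of gauge between -0.006 and 0.003 m and y of bolt_a in the frame of gauge between -0.005 and 0.005 m and z of bolt_a in the frame of gauge between 0.018 and 0.056 m and contact force between bolt_a and gauge_steps above 0.1 N) or (x of bolt_b in the frame of gauge between -0.006 and 0.003 m and y of bolt_b in the frame of gauge between -0.005 and 0.005 m and z of bolt_b in the frame of gauge between 0.018 and 0.056 m and contact force between bolt_b and gauge_steps above 0.1 N) or (x of bolt_c in the frame of gauge between -0.006 and 0.003 m and y of bolt_c in the frame of gauge between -0.005 and 0.005 m and z of bolt_c in the frame of gauge between 0.018 and 0.056 m and contact force between bolt_c and gauge_steps above 0.1 N))), for 0.15 s.
2. one bolt lies flat in a compartment, let go (((z of bolt_a in the frame of carrier between 0.0155 and 0.0215 m and angle between bolt_a's own x axis and vertical between 1.44 and 1.7 rad and contact force between bolt_a and the fingers below 0.05 N and horizontal distance between bolt_a and carrier below 0.14 m) or (z of bolt_b in the frame of carrier between 0.0155 and 0.0215 m and angle between bolt_b's own x axis and vertical between 1.44 and 1.7 rad and contact force between bolt_b and the fingers below 0.05 N and horizontal distance between bolt_b and carrier below 0.14 m) or (z of bolt_c in the frame of carrier between 0.0155 and 0.0215 m and angle between bolt_c's own x axis and vertical between 1.44 and 1.7 rad and contact force between bolt_c and the fingers below 0.05 N and horizontal distance between bolt_c and carrier below 0.14 m))), for 0.15 s.
3. a second bolt rests in the gauge (((x of bolt_a in the frame of gauge between -0.006 and 0.003 m and y of bolt_a in the frame of gauge between -0.005 and 0.005 m and z of bolt_a in the frame of gauge between 0.018 and 0.056 m and contact force between bolt_a and gauge_steps above 0.1 N) or (x of bolt_b in the frame of gauge between -0.006 and 0.003 m and y of bolt_b in the frame of gauge between -0.005 and 0.005 m and z of bolt_b in the frame of gauge between 0.018 and 0.056 m and contact force between bolt_b and gauge_steps above 0.1 N) or (x of bolt_c in the frame of gauge between -0.006 and 0.003 m and y of bolt_c in the frame of gauge between -0.005 and 0.005 m and z of bolt_c in the frame of gauge between 0.018 and 0.056 m and contact force between bolt_c and gauge_steps above 0.1 N))), for 0.15 s.
4. a second bolt lies flat in a compartment, let go (((z of bolt_a in the frame of carrier between 0.0155 and 0.0215 m and angle between bolt_a's own x axis and vertical between 1.44 and 1.7 rad and contact force between each of bolt_a, bolt_b and the fingers below 0.05 N and horizontal distance between each of bolt_a, bolt_b and carrier below 0.14 m and z of bolt_b in the frame of carrier between 0.0155 and 0.0215 m and angle between bolt_b's own x axis and vertical between 1.44 and 1.7 rad) or (z of bolt_b in the frame of carrier between 0.0155 and 0.0215 m and angle between bolt_b's own x axis and vertical between 1.44 and 1.7 rad and contact force between each of bolt_b, bolt_c and the fingers below 0.05 N and horizontal distance between each of bolt_b, bolt_c and carrier below 0.14 m and z of bolt_c in the frame of carrier between 0.0155 and 0.0215 m and angle between bolt_c's own x axis and vertical between 1.44 and 1.7 rad) or (z of bolt_a in the frame of carrier between 0.0155 and 0.0215 m and angle between bolt_a's own x axis and vertical between 1.44 and 1.7 rad and contact force between each of bolt_a, bolt_c and the fingers below 0.05 N and horizontal distance between each of bolt_a, bolt_c and carrier below 0.14 m and z of bolt_c in the frame of carrier between 0.0155 and 0.0215 m and angle between bolt_c's own x axis and vertical between 1.44 and 1.7 rad))), for 0.15 s.
5. the third bolt rests in the gauge (((x of bolt_a in the frame of gauge between -0.006 and 0.003 m and y of bolt_a in the frame of gauge between -0.005 and 0.005 m and z of bolt_a in the frame of gauge between 0.018 and 0.056 m and contact force between bolt_a and gauge_steps above 0.1 N) or (x of bolt_b in the frame of gauge between -0.006 and 0.003 m and y of bolt_b in the frame of gauge between -0.005 and 0.005 m and z of bolt_b in the frame of gauge between 0.018 and 0.056 m and contact force between bolt_b and gauge_steps above 0.1 N) or (x of bolt_c in the frame of gauge between -0.006 and 0.003 m and y of bolt_c in the frame of gauge between -0.005 and 0.005 m and z of bolt_c in the frame of gauge between 0.018 and 0.056 m and contact force between bolt_c and gauge_steps above 0.1 N))), for 0.15 s.
At the end, for the whole second after the job is handed in: Every compartment holds one bolt, the one it was made for, lying flat on its floor (within 7 degrees of level) and along it (within 17 degrees), released and at rest. Each was tried in the gauge just before (head within 6 mm of the fork, tip on the steps) (z of bolt_a in the frame of carrier between 0.0155 and 0.0215 m and angle between bolt_a's own x axis and vertical between 1.44 and 1.7 rad and contact force between each of bolt_a, bolt_b, bolt_c and the fingers below 0.05 N and angle between the x axis of each of bolt_a, bolt_b, bolt_c and the x axis of carrier, either way round below 0.3 rad and linear speed of each of bolt_a, bolt_b, bolt_c below 0.02 m/s and z of bolt_b in the frame of carrier between 0.0155 and 0.0215 m and angle between bolt_b's own x axis and vertical between 1.44 and 1.7 rad and z of bolt_c in the frame of carrier between 0.0155 and 0.0215 m and angle between bolt_c's own x axis and vertical between 1.44 and 1.7 rad and ((x of bolt_a in the frame of tray_70 between -0.046 and 0.046 m and y of bolt_a in the frame of tray_70 between -0.031 and 0.031 m) or (x of bolt_b in the frame of tray_70 between -0.046 and 0.046 m and y of bolt_b in the frame of tray_70 between -0.031 and 0.031 m) or (x of bolt_c in the frame of tray_70 between -0.046 and 0.046 m and y of bolt_c in the frame of tray_70 between -0.031 and 0.031 m)) and ((x of bolt_a in the frame of tray_90 between -0.056 and 0.056 m and y of bolt_a in the frame of tray_90 between -0.031 and 0.031 m) or (x of bolt_b in the frame of tray_90 between -0.056 and 0.056 m and y of bolt_b in the frame of tray_90 between -0.031 and 0.031 m) or (x of bolt_c in the frame of tray_90 between -0.056 and 0.056 m and y of bolt_c in the frame of tray_90 between -0.031 and 0.031 m)) and ((x of bolt_a in the frame of tray_110 between -0.066 and 0.066 m and y of bolt_a in the frame of tray_110 between -0.031 and 0.031 m) or (x of bolt_b in the frame of tray_110 between -0.066 and 0.066 m and y of bolt_b in the frame of tray_110 between -0.031 and 0.031 m) or (x of bolt_c in the frame of tray_110 between -0.066 and 0.066 m and y of bolt_c in the frame of tray_110 between -0.031 and 0.031 m))); the robot touches nothing.
It fails at once if a bolt is pressed on the gauge with more than 40 N (contact force between any of bolt_a, bolt_b, bolt_c and gauge above 40 N).
It fails at once if a bystander is moved more than 20 mm (distance of any of nut_1, nut_2, screwdriver, remote, multimeter, solder_reel, spray_can, bracket_arm from where it was at the start of the episode above 0.02 m).
It also fails if it takes over 72 s, if anything falls off the work surface, if the arm or the gripper's body presses on something with over 40 N, if the wrist force passes 120 N, or if a joint passes its speed limit or range.

### The arm

A 6-joint arm with a two-finger parallel gripper is mounted at the origin on the work surface. World frame = base frame: x ahead of the robot, y to its left, z up, the work surface at z = 0. Lengths are in m, angles in rad, forces in N, time in s.
With the tool pointing down it reaches from about 0.25 to 0.775 m from the base axis. Payload 4 kg.
Tool frame: the origin (TCP) lies midway between the tips of the shut fingers; the grasp point (between the pads) lies 19 mm behind it (r.grasp_offset is the distance from the TCP to the grasp point, in m); y points along the fingers, x is the direction in which the jaws open and shut, and the axes are right-handed (so a half turn about y gives the same grasp; the last joint's range is limited). The gripper opens to 85 mm and grips with 20 to 120 N. Pads are 22 mm wide; open, the fingers measure 114 mm over their backs; the gripper's body (76 mm by 85 mm) begins 54 mm behind the grasp point. The pads swing forward as they close: fully open they stand 13 mm farther back than shut.
Start: joints at [-1.301, 0.087, 1.371, -0, 1.684, -0.103], TCP at [0.2, -0.512, 0.231] pointing down, gripper open.
Joint ranges: [-3.1, 3.1], [-0.76, 2.03], [0.27, 2.55], [-1.08, 4.22], [0.17, 2.65], [-2.57, 2.57]. Speed limits (rad/s): [2.79, 2.79, 3.14, 3.14, 3.14, 3.14].

### API

Orientations are given as a 3x3 rotation matrix whose columns are the frame's x, y, z axes.
In Python, from workcell import r gives the robot as it stands. Calls block until the motion is done:
- r.move_to(position, orientation): joint-space move of the TCP to a pose.
- r.move_l(position, feed=0.15, ori=None, stop_force=None): straight line of the TCP; ori=None keeps the orientation; feed is the mean speed in m/s. With stop_force (N) it stops when the force on the tool has changed by that much, and returns True; else False.
- r.move_j(angles): joint-space move.
- r.grip(opening): finger opening in m; the grip force is fixed at half the most; returns when the fingers have stopped.
- r.pause(seconds).
- r.solve_ik(position, orientation): joint angles nearest the present ones, or None.
- r.read_state(): the state.
- r.camera(name): name is "scene" or "side" or "wrist"; returns (picture, depth): 420x560x3 uint8, blue, green, red; 420x560 float32, m along the optical axis (not along the pixel's ray), 0 where there is no reading.
- r.get_calibration(name): a dict with "fx", "fy", "cx", "cy" (pixels), "eye" and "attitude" of the camera in the world. Camera axes: x right, y down, z forward; pixel columns grow to the right and rows downward; lengths in m; the calibration is good to about 2 mm. A picture is of the moment at which its call begins: read the wrist's pose just before it. get_calibration takes no time and is no camera call; for the wrist camera it gives the pose at the moment of the call.
A pose or a line that the arm cannot do raises r.IKError and nothing moves.
- r.sign_off(): hands the job in, once; it reports no verdict.
Trained networks look in the newest picture that a camera, given by its name, has taken for a name from the list of things; names that differ only in an ending like _2 or _b are one class to them, and where a whole thing is asked for, a point or a joint stands for the part that bears it (a point fixed in the world has none). Each returns a list of dicts, best first, with "conf" (0 to 1); they miss things now and then, are a little off and sometimes report something else, mostly with a low value. They report only what shows in the picture. A call takes as long as a camera call. They do not tell look-alikes from the thing itself.
- r.silhouettes(label, camera): "pixels" (420x560 bool, what is visible of it) and "extent" ([centre column, centre row, width, height] in pixels, round what is visible of it).
The state is a dict: "time_s": time; "joints": joint angles; "qd": joint speeds; "joint_efforts": joint torques, N m; "position": TCP position; "tcp_rot": TCP orientation; "ft_force": force on the tool from outside, world axes, zero at the start; "torque": the same for the moment, N m; "finger_gap": finger opening in m.
Only numpy, scipy, OpenCV 4.12 (cv2) and the standard library are available. Lean on these libraries where they do the work, as an engineer would, in place of code of your own. Each camera call takes 0.05 s, during which the arm holds its last target.

## Working session

There is one attempt and no reset: what is moved stays moved. The work goes in short steps, each a Python script; the robot and the scene stay as the last script left them, time stands still between calls to the robot, and variables do not carry over. Pictures are saved under pics/ and viewed, and the job is handed in when it is done.

```bash
mkdir -p pics; ls; python3 - <<'E'
from workcell import r
import cv2
print(r.read_state())
for n in ("scene","side","wrist"):
    p,d=r.camera(n); cv2.imwrite(f"pics/{n}0.png",p)
    c=r.get_calibration(n); print(n,c)
E
```

```text
pics
{'time_s': 0.0, 'joints': array([-1.30109491e+00,  8.79427071e-02,  1.37227577e+00, -6.17083472e-05,
        1.68363502e+00, -1.03094407e-01]), 'qd': array([-7.82152531e-04,  9.72569406e-05, -2.56518502e-04, -4.54234715e-04,
       -9.99041452e-04, -1.07882678e-03]), 'joint_efforts': array([ 8.89054991e-04, -3.51858366e+01, -3.13271856e+01,  3.17140200e-05,
        1.08206039e-02, -1.09883456e-05]), 'position': array([ 0.20016247, -0.51172774,  0.23013496]), 'tcp_rot': array([[ 3.64213489e-01, -6.61488184e-04,  9.31315251e-01],
       [-9.31312756e-01,  2.16278293e-03,  3.64214049e-01],
       [-2.25515601e-03, -9.99997442e-01,  1.71662332e-04]]), 'ft_force': array([ 0.19247052, -0.11196727, -0.07604792]), 'torque': array([-0.01738154, -0.02098971, -0.00330547]), 'finger_gap': 0.08523357940773896}
scene {'fx': 415.2265505783603, 'fy': 415.2265505783603, 'cx': 274.92909997814024, 'cy': 206.8600590671185, 'eye': array([1.09270321, 0.17717677, 0.94666884]), 'attitude': array([[-0.31468598,  0.81261852, -0.49053427],
       [ 0.94919354,  0.27054171, -0.16074452],
       [ 0.00208601, -0.51619601, -0.85646794]])}
side {'fx': 453.62103694156326, 'fy': 453.62103694156326, 'cx': 275.891020867318, 'cy': 208.7575093933894, 'eye': array([ 0.37449258, -0.88171902,  0.58414186]), 'attitude': array([[ 0.98434557, -0.07675268,  0.15865949],
       [-0.17568184, -0.49945784,  0.84833823],
       [ 0.01413149, -0.86293157, -0.50512317]])}
wrist {'fx': 368.9951057621915, 'fy': 368.9951057621915, 'cx': 281.7339512311849, 'cy': 214.41258464490568, 'eye': array([ 0.27596277, -0.48243428,  0.37300552]), 'attitude': array([[ 0.36350662, -0.88332637, -0.29596868],
       [-0.93158754, -0.34561164, -0.11268207],
       [-0.00275518,  0.31668141, -0.94852796]])}
```

View pics/scene0.png

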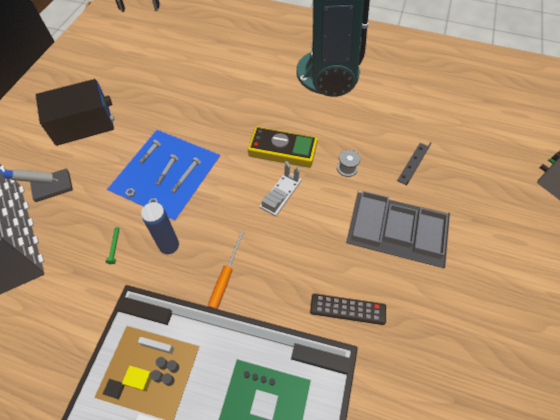

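View pics/side0.png

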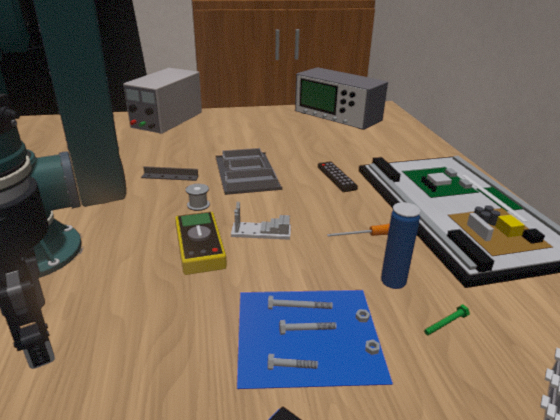

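View pics/wrist0.png

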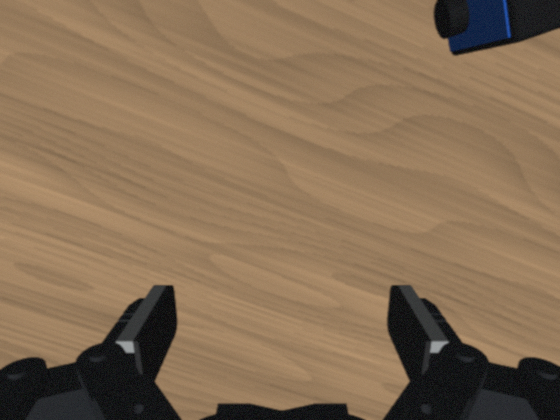

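Scene picture: mat with three bolts at about (150,152), (167,170), (186,175). The gauge is at (281,190), with its fork at (290,172). The trays are at (400,225), and the green look-alike is at (113,245). I'll localise these roughly first.

```bash
cat > h.py <<'E'
from workcell import r
import numpy as np, cv2
def cloud(cam, save=None):
    c=r.get_calibration(cam); p,d=r.camera(cam)
    if save: cv2.imwrite("pics/"+save,p)
    v,u=np.mgrid[0:420,0:560]
    P=np.stack([(u-c["cx"])/c["fx"]*d,(v-c["cy"])/c["fy"]*d,d],-1)@np.array(c["attitude"]).T+c["eye"]
    P[d==0]=np.nan
    return p,P,c
def proj(c,X):
    q=(np.atleast_2d(X)-c["eye"])@np.array(c["attitude"])
    return np.stack([q[:,0]/q[:,2]*c["fx"]+c["cx"],q[:,1]/q[:,2]*c["fy"]+c["cy"]],-1)
E
python3 - <<'E'
from h import *
for cam in ("scene","side"):
    p,P,c=cloud(cam)
    for l in ("bolt_a","mat","gauge","gauge_steps","notch","tray_70","tray_90","tray_110","carrier","nut_1","multimeter","solder_reel","spray_can","bracket_arm","screwdriver"):
        for s in r.silhouettes(l,cam):
            if s["conf"]<.3: continue
            X=P[s["pixels"]]; X=X[~np.isnan(X[:,0])]
            print(cam,l,round(s["conf"],2),np.round(s["extent"]),len(X),np.round(np.median(X,0),3),np.round(X.min(0),3),np.round(X.max(0),3)) if len(X) else 0
E
```

```text
scene bolt_a 0.77 [186. 174.  27.  35.] 229 [ 0.535 -0.266  0.016] [ 0.465 -0.288 -0.   ] [ 0.598 -0.246  0.028]
scene bolt_a 0.63 [167. 168.  20.  28.] 182 [ 0.528 -0.322  0.016] [ 0.477 -0.341 -0.002] [ 0.589 -0.31   0.029]
scene bolt_a 0.63 [109. 244.  12.  37.] 232 [ 0.799 -0.343  0.013] [ 0.741 -0.369 -0.003] [ 0.836 -0.319  0.025]
scene bolt_a 0.41 [149. 151.  15.  24.] 112 [ 0.494 -0.396  0.016] [ 0.461 -0.408  0.005] [ 0.533 -0.383  0.028]
scene gauge 0.93 [279. 189.  44.  55.] 986 [0.509 0.002 0.016] [ 0.427 -0.042 -0.003] [0.579 0.039 0.07 ]
scene gauge 0.54 [413. 165.  39.  38.] 514 [0.296 0.325 0.004] [ 0.204  0.292 -0.004] [0.37  0.361 0.027]
scene gauge_steps 0.6 [272. 200.  27.  20.] 374 [ 0.551 -0.008  0.028] [ 0.503 -0.035  0.01 ] [0.576 0.018 0.042]
scene notch 0.96 [280. 189.  42.  59.] 993 [0.51  0.002 0.016] [ 0.427 -0.042 -0.003] [0.579 0.038 0.07 ]
scene tray_70 0.93 [372. 217.  35.  57.] 1393 [0.511 0.245 0.008] [ 0.422  0.207 -0.002] [0.585 0.281 0.033]
scene tray_70 0.79 [401. 226.  36.  42.] 1101 [0.507 0.322 0.008] [ 0.439  0.284 -0.   ] [0.562 0.355 0.034
[... 5154 characters left out ...]
02] [ 0.643 -0.374  0.016]
side multimeter 0.75 [199. 244.  52.  64.] 2456 [ 0.362 -0.082  0.039] [ 0.306 -0.139 -0.001] [0.412 0.116 0.053]
side solder_reel 0.92 [197. 196.  24.  26.] 539 [0.363 0.134 0.033] [ 0.334  0.118 -0.002] [0.393 0.273 0.05 ]
side spray_can 0.57 [398. 245.  42.  89.] 2359 [ 0.73  -0.24   0.102] [ 0.713 -0.249 -0.002] [0.892 0.051 0.172]
side bracket_arm 0.61 [172. 173.  58.  15.] 672 [0.289 0.329 0.007] [ 0.209  0.289 -0.002] [0.367 0.377 0.026]
side bracket_arm 0.42 [242. 157.  46.  17.] 426 [0.502 0.426 0.02 ] [0.445 0.349 0.004] [0.566 0.436 0.032]
side screwdriver 0.73 [361. 229.  58.  12.] 314 [ 0.758 -0.058  0.015] [ 0.657 -0.207 -0.002] [ 0.793 -0.026  0.123]
```

Axis-aligned layout within a few degrees, heads towards the robot. Tray x-extents suggest the order 110, 70, 90 with increasing y. Next, close wrist views for precise poses.

```bash
cat >> h.py <<'E'
R0=np.array([[0,0,1.],[-1,0,0],[0,-1,0]])  # tool x=-y, y=-z, z=+x
def rot(yaw):
    c,s=np.cos(yaw),np.sin(yaw); return np.array([[c,-s,0],[s,c,0],[0,0,1]])@R0
E
python3 - <<'E'
from h import *
for n,pos in (("mat",(.53,-.33,.19)),("gauge",(.50,.0,.16)),("tray",(.51,.32,.22))):
    r.move_to(np.array(pos),R0); s=r.read_state(); print(n,s["time_s"],s["position"],s["ft_force"])
    p,P,c=cloud("wrist",n+"1.png"); np.savez(n+".npz",p=p,P=P,**c)
E
```

```text
mat 3.1667 [ 0.52946733 -0.3308359   0.19022999] [ 0.23430601 -0.50514921 -0.88003939]
gauge 4.475 [ 0.50052724 -0.0010441   0.16035633] [ 0.21649555  0.07528972 -0.07966635]
tray 5.7583 [0.51045065 0.31867112 0.21961141] [-0.24337133 -0.40272687 -0.36711057]
```

```bash
python3 -c "
import cv2,numpy as np
print([cv2.imread(f'pics/{n}1.png').shape for n in ('mat','gauge','tray')])"
```

```text
[(420, 560, 3), (420, 560, 3), (420, 560, 3)]
```

View pics/mat1.png

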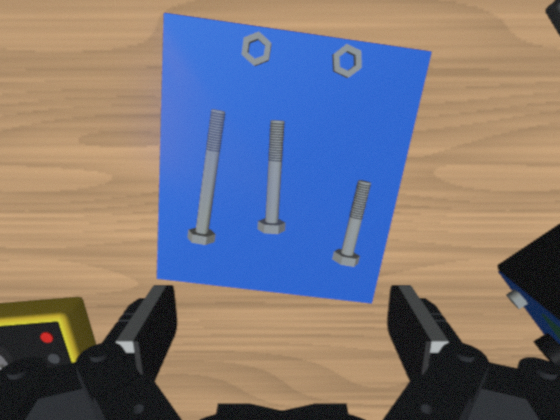

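View pics/gauge1.png

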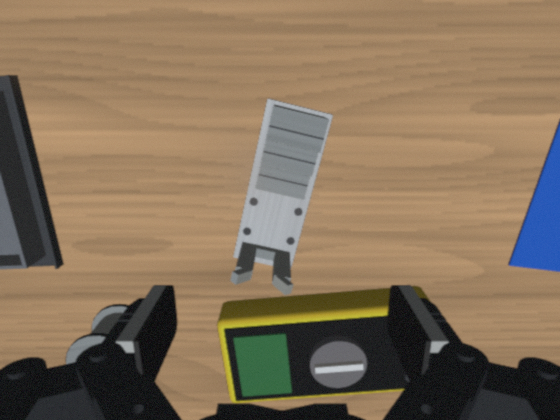

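View pics/tray1.png

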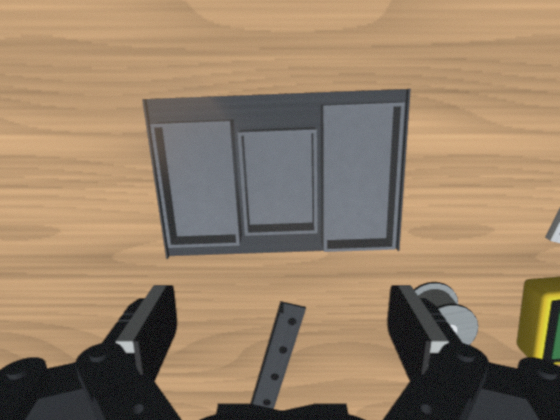

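Mat view: heads at (202,237), (271,227), (346,259). Gauge view: fork at about (262,268), yawed. Tray view: from left to right in the image 90, 70, 110. Now I'll fit poses.

```bash
cat > fit.py <<'E'
import numpy as np, cv2
def load(n):
    z=np.load(n+".npz"); return z["p"],z["P"],dict(fx=z["fx"],fy=z["fy"],cx=z["cx"],cy=z["cy"],eye=z["eye"],attitude=z["attitude"])
def bolts(P,p=None,lo=.0065,hi=.03,box=(.43,.66,-.46,-.20)):
    M=(P[...,2]>lo)&(P[...,2]<hi)&(P[...,0]>box[0])&(P[...,0]<box[1])&(P[...,1]>box[2])&(P[...,1]<box[3])
    n,L,st,_=cv2.connectedComponentsWithStats(M.astype(np.uint8))
    out=[]
    for i in range(1,n):
        X=P[L==i]
        if len(X)<200: continue
        a,b=np.linalg.eigh(np.cov(X[:,:2].T)); 
        d=b[:,1]*np.sign(b[0,1]); nn=np.array([-d[1],d[0]])
        s=X[:,:2]@d
        if np.ptp(s)<.05: continue
        for _ in range(4):
            s=X[:,:2]@d; t=X[:,:2]@nn
            sh=(s>s.min()+.016)&(s<s.max()-.003)
            k=np.linspace(s[sh].min(),s[sh].max(),13); sm=[];tm=[]
            for u,v in zip(k[:-1],k[1:]):
                q=sh&(s>=u)&(s<v)
                if q.sum()>5: sm.append((u+v)/2); tm.append((np.percentile(t[q],3)+np.percentile(t[q],97))/2)
            f=np.polyfit(sm,tm,1); d=d+f[0]*nn; d/=np.linalg.norm(d); nn=np.array([-d[1],d[0]])
        s=X[:,:2]@d; t=X[:,:2]@nn; sh=(s>s.min()+.016)&(s<s.max()-.003)
        w=np.array([np.ptp(t[(s>=u)&(s<u+.002)]) if ((s>=u)&(s<u+.002)).any() else 0 for u in np.arange(s.min(),s.max(),.002)])
        tt=np.median(tm); top=X[:,2]
        s0=np.percentile(s,.3); s1=np.percentile(s,99.7)
        out.append(dict(d=d,yaw=np.arctan2(d[1],d[0]),s0=s0,s1=s1,len=s1-s0-.008,org=(s0+.008)*d+tt*nn,w=w,
            ztop=[np.percentile(top[(s>s0+o)&(s<s0+o+.01)],90) for o in (0,.02,.05)],n=len(X)))
    return out
E
python3 - <<'E'
from fit import *
p,P,c=load("mat")
mm=(P[...,0]>.43)&(P[...,0]<.66)&(P[...,1]>-.45)&(P[...,1]<-.22)
print("mat z",np.nanpercentile(P[mm][:,2],[5,50]))
for b in bolts(P): print({k:np.round(v,4) for k,v in b.items()})
p,P,c=load("gauge")
G=(P[...,0]>.40)&(P[...,0]<.62)&(abs(P[...,1])<.07)
lo=G&(P[...,2]>.006)&(P[...,2]<.046)&(P[...,0]>.42)
for nm,m in (("base",lo),("fork",G&(P[...,2]>.06)&(P[...,0]<.47)),("forklow",G&(P[...,2]>.05)&(P[...,0]<.47))):
    n,L,st,_=cv2.connectedComponentsWithStats(m.astype(np.uint8))
    for i in np.argsort(-st[1:,4])[:2]+1:
        X=P[L==i]; (cx,cy),(w,h),a=cv2.minAreaRect((X[:,:2]*1000).astype(np.float32)); print(nm,len(X),cx,cy,w,h,a,np.percentile(X[:,2],[5,50,95]))
p,P,c=load("tray")
G=(P[...,0]>.40)&(P[...,0]<.62)&(P[...,1]>.18)&(P[...,1]<.46)
for nm,m in (("walls",G&(P[...,2]>.022)),("all",G&(P[...,2]>.0025)),("floor",G&(P[...,2]>.0055)&(P[...,2]<.0095))):
    if nm=="floor": m=cv2.erode(m.astype(np.uint8),np.ones((3,3)))
    n,L,st,_=cv2.connectedComponentsWithStats(m.astype(np.uint8))
    for i in np.argsort(-st[1:,4])[:4]+1:
        X=P[L==i]; (cx,cy),(w,h),a=cv2.minAreaRect((X[:,:2]*1000).astype(np.float32)); print(nm,len(X),cx,cy,w,h,a,np.percentile(X[:,2],[5,50,95]))
E
```

```text
mat z [0.00106131 0.00373249]
{'d': array([ 0.9825, -0.1861]), 'yaw': np.float64(-0.1872), 's0': np.float64(0.5196), 's1': np.float64(0.6368), 'len': np.float64(0.1092), 'org': array([ 0.4884, -0.2567]), 'w': array([0.0242, 0.0252, 0.024 , 0.0244, 0.0247, 0.0105, 0.0108, 0.0107,
       0.0118, 0.0106, 0.0106, 0.0112, 0.0105, 0.0105, 0.011 , 0.012 ,
       0.0107, 0.0107, 0.0107, 0.0118, 0.0107, 0.0108, 0.0121, 0.0102,
       0.0106, 0.0112, 0.0118, 0.0108, 0.011 , 0.0117, 0.0104, 0.0108,
       0.0111, 0.0121, 0.0103, 0.0109, 0.0116, 0.0102, 0.0109, 0.0116,
       0.0115, 0.0107, 0.011 , 0.0113, 0.0121, 0.0109, 0.0116, 0.0122,
       0.012 , 0.0113, 0.0113, 0.0119, 0.0113, 0.0116, 0.012 , 0.0108,
       0.0115, 0.0122, 0.0106, 0.0101]), 'ztop': array([0.0258, 0.0196, 0.0182]), 'n': np.int64(2037)}
{'d': array([ 0.9981, -0.0624]), 'yaw': np.float64(-0.0624), 's0': np.float64(0.509), 's1': np.float64(0.6063), 'len': np.float64(0.0893), 'org': array([ 0.498, -0.321]), 'w': array([0.025 , 0.0249, 0.0239, 0.0238, 0.0219, 0.0111, 0.011 , 0.0119,
       0.0109, 0.0108, 0.0109, 0.0109, 0.010
[... 2610 characters left out ...]
8 0.30114119]
all 2084 520.9370727539062 318.860107421875 4.254419326782227 37.60004806518555 0.5786505937576294 [0.29262767 0.2951594  0.29783476]
floor 6453 511.31298828125 243.73150634765625 129.90708923339844 59.95444869995117 1.9967552423477173 [0.00600237 0.0071399  0.00835908]
floor 5682 505.61737060546875 399.87030029296875 109.09686279296875 59.556453704833984 1.8382964134216309 [0.00605357 0.00721594 0.00845242]
floor 4715 508.1104736328125 322.06353759765625 88.86385345458984 62.37918472290039 1.3055728673934937 [0.00605175 0.00719765 0.00840446]
floor 5 559.7305908203125 391.6235656738281 0.07582985609769821 3.8352057933807373 0.3975611925125122 [0.00692912 0.00732291 0.00778321]
```

The fits agree with the given sizes:

| Item | Fit |
|---|---|
| Gauge base | 136.0×52.1 mm; fork centre agrees by two routes, (451.3,14.0) vs (451.5,13.9) |
| Bolts | 109.2, 89.3 and 69.6 mm |
| 110 tray | outer 138.6×70.6 mm |

Grasping the nearest bolt now.

```bash
cat >> h.py <<'E'
GY=np.radians(-13.5); gd=np.array([np.cos(GY),np.sin(GY)]); gn=np.array([-gd[1],gd[0]])
G0=np.array([.5048,.0010])-.059*gd
TY=np.radians(2.0); td=np.array([np.cos(TY),np.sin(TY)]); tn=np.array([-td[1],td[0]])
T110=np.array([.5120,.2457]); TR={110:T110,70:T110+.076*tn,90:T110+.152*tn}
B={110:(np.array([.4884,-.2567]),-.1872),90:(np.array([.4980,-.3210]),-.0624),70:(np.array([.4658,-.3911]),-.1838)}
GO=.033
def st(m=""):
    s=r.read_state(); print(m,round(s["time_s"],2),np.round(s["position"],4),"F",np.round(s["ft_force"],2),"gap",round(s["finger_gap"],4)); return s
def grasp(L):
    o,y=B[L]; q=o+GO*np.array([np.cos(y),np.sin(y)])
    r.move_to(np.array([*q,.09]),rot(y)); r.grip(.045); st("above")
    r.move_l(np.array([*q,.005]),feed=.12,stop_force=15); s=st("down")
    r.grip(0.0); st("gripped")
    r.move_l(np.array([*q,.12]),feed=.2); return st("lifted")
E
python3 - <<'E'
from h import *
s=grasp(110)
p,P,c=cloud("wrist","held110.png"); np.savez("held110.npz",p=p,P=P,pos=s["position"],rot=s["tcp_rot"],**c)
E
```

```text
above 8.43 [ 0.5209 -0.2627  0.09  ] F [-0.09 -0.6  -0.27] gap 0.045
down 9.28 [ 0.5214 -0.2633  0.0058] F [0.21 0.56 0.52] gap 0.0448
gripped 9.69 [ 0.5215 -0.2633  0.0062] F [ 0.22 -0.16  3.94] gap 0.0089
lifted 10.42 [ 0.5199 -0.2622  0.1182] F [ 0.07  0.17 -2.41] gap 0.0096
```

View pics/held110.png

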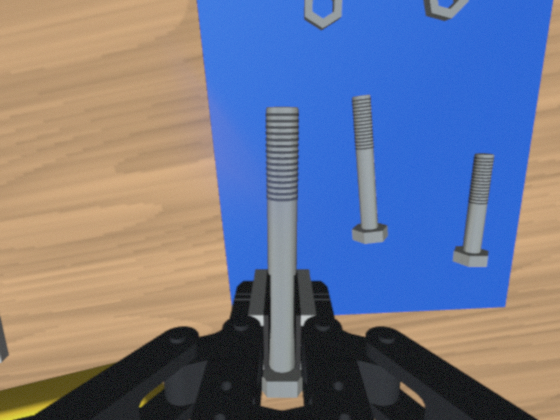

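The bolt is held straight between the pads, head at (282,385), tip at (282,110). Next I measure it in the tool frame.

```bash
cat > heldfit.py <<'E'
from h import *
def held(n):
    z=np.load(n+".npz"); P=z["P"]; X=(P-z["pos"])@z["rot"]  # tool coords
    M=(abs(X[...,0])<.02)&(abs(X[...,1])<.05)&(X[...,2]>.013)&(X[...,2]<.12)
    A=X[M]; 
    zs=np.arange(.014,.11,.006); rows=[]
    for a in zs:
        q=A[(A[:,2]>=a)&(A[:,2]<a+.006)]
        if len(q)<8: continue
        rows.append((a+.003,(np.percentile(q[:,0],3)+np.percentile(q[:,0],97))/2,np.percentile(q[:,1],5),np.ptp(q[:,0]),len(q)))
    rows=np.array(rows); print(np.round(rows*1000,1))
    ok=(rows[:,3]<.016); f=np.polyfit(rows[ok,0],rows[ok,1],1); g=np.polyfit(rows[ok,0],rows[ok,2]+.006,1)
    print("lateral tool-x: at0 %.2f mm, slope %.4f"%(f[1]*1e3,f[0]),"axis depth tool-y at0 %.2f slope %.4f"%(g[1]*1e3,g[0]),"tip z %.1f"%(np.percentile(A[:,2],99.7)*1e3))
    H=X[(abs(X[...,0])<.012)&(abs(X[...,1]+.006)<.02)&(X[...,2]<-.02)&(X[...,2]>-.06)]
    print("head z range",np.percentile(H[:,2],[1,5,50,95,99])*1e3 if len(H) else None)
if __name__=="__main__":
    import sys; held(sys.argv[1])
E
python3 heldfit.py held110
```

```text
[[ 1.70e+01 -3.00e-01 -1.32e+01  2.79e+01  4.41e+05]
 [ 2.30e+01 -5.00e-01 -1.15e+01  1.18e+01  4.27e+05]
 [ 2.90e+01 -1.00e-01 -1.11e+01  1.16e+01  4.39e+05]
 [ 3.50e+01 -4.00e-01 -1.08e+01  1.15e+01  4.48e+05]
 [ 4.10e+01 -3.00e-01 -1.07e+01  1.20e+01  4.68e+05]
 [ 4.70e+01 -2.00e-01 -1.05e+01  1.21e+01  5.04e+05]
 [ 5.30e+01 -4.00e-01 -1.02e+01  1.19e+01  5.07e+05]
 [ 5.90e+01 -2.00e-01 -9.80e+00  1.21e+01  5.29e+05]
 [ 6.50e+01 -3.00e-01 -9.70e+00  1.24e+01  5.64e+05]
 [ 7.10e+01 -3.00e-01 -9.30e+00  1.21e+01  5.73e+05]
 [ 7.70e+01 -2.00e-01 -8.80e+00  1.13e+01  1.90e+05]]
lateral tool-x: at0 -0.37 mm, slope 0.0020 axis depth tool-y at0 -6.54 slope 0.0460 tip z 75.9
head z range [-41.38422207 -40.40258556 -33.58182883 -21.85135429 -20.43017383]
```

Lateral bias is only 0.4 mm, the bolt origin is 34 mm behind the TCP, and it dips 2.6° to the tip. Now the gauge.

```bash
cat >> h.py <<'E'
def gauge(L,go=.034,tipy=-.003,lat=.0004,xb=-.002,tag=""):
    ztip={70:.024,90:.034,110:.044}[L]; zc=ztip+tipy   # tipy: axis at tip in tool y (neg = above TCP)
    q=G0+(xb+go)*gd-lat*gn
    r.move_to(np.array([*q,.12]),rot(GY)); st("hover")
    if r.move_l(np.array([*q,zc+.012]),feed=.12,stop_force=12): st("EARLY STOP"); return None
    st("near"); r.pause(.1)
    h=r.move_l(np.array([*q,zc-.006]),feed=.025,stop_force=2.5); s=st("touch %s (expected z %.4f)"%(h,zc))
    r.pause(.35); s=st("settled")
    return s
E
python3 - <<'E'
from h import *
s=gauge(110)
for n in ("side","scene","wrist"):
    p,P,c=cloud(n,f"g110_{n}.png")
    if n=="side": cv2.imwrite("pics/g110_sidez.png",cv2.resize(p[150:290,170:360],None,fx=4,fy=4))
    if n=="wrist": np.savez("g110.npz",p=p,P=P,pos=s["position"],rot=s["tcp_rot"],**c)
E
```

```text
hover 11.53 [0.4787 0.0061 0.1198] F [ 0.53 -0.59 -0.77] gap 0.0092
near 12.23 [0.4791 0.0064 0.0535] F [ 0.22  0.08 -0.73] gap 0.0095
touch True (expected z 0.0410) 12.89 [0.4782 0.007  0.0388] F [ 0.37 -0.55  2.28] gap 0.0097
settled 13.24 [0.4782 0.007  0.0389] F [ 1.05 -0.05  1.98] gap 0.0095
```

View pics/g110_sidez.png

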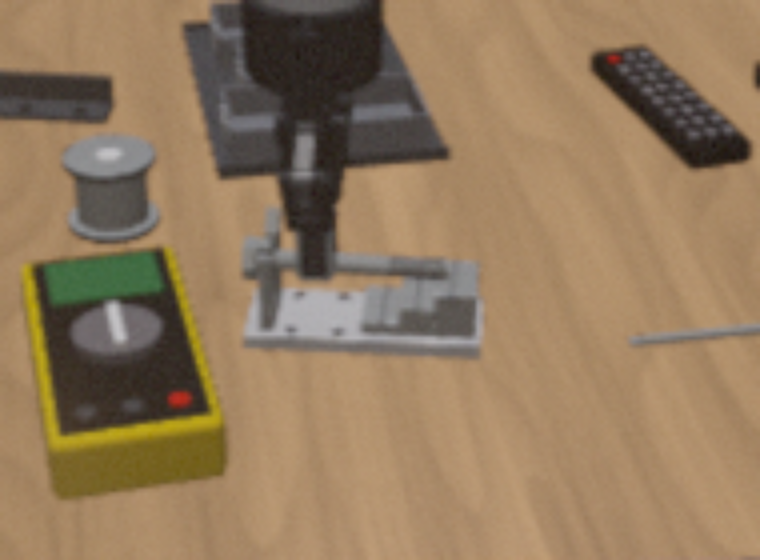

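View pics/g110_wrist.png

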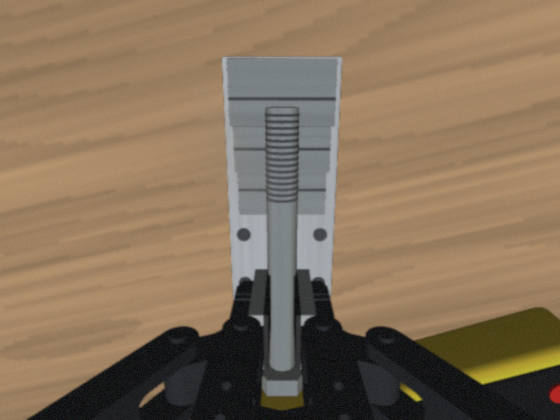

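The touch at z=0.0389 is about 2 mm lower than expected. I'll check the tip against the treads by projecting known gauge points into this picture.

```bash
python3 - <<'E'
from h import *
z=np.load("g110.npz"); c={k:z[k] for k in("fx","fy","cx","cy","eye","attitude")}
g=lambda x,zz:[*(G0+x*gd),zz]
for x,zz in((127,10),(124,38),(100,38),(100,28),(80,28),(80,18),(58,18),(58,10)): print(x,zz,np.round(proj(c,g(x/1e3,zz/1e3))[0],1))
P=z["P"]; q=P[...,:2]-G0; gx=q@gd; gy=q@gn
for row in range(60,230,6):
    print(row, "bolt col 282: gx %.1f z %.1f | beside col 310: gx %.1f z %.1f"%(gx[row,282]*1e3,P[row,282,2]*1e3,gx[row,315]*1e3,P[row,315,2]*1e3))
E
python3 heldfit.py g110 | tail -3
```

```text
127 10 [281.2  56.3]
124 38 [281.1  58.5]
100 38 [281.1 126.9]
100 28 [281.2 124.6]
80 28 [281.2 173.1]
80 18 [281.3 168.4]
58 18 [281.3 214.9]
58 10 [281.3 209.7]
60 bolt col 282: gx 123.5 z 37.7 | beside col 310: gx 123.5 z 37.7
66 bolt col 282: gx 121.5 z 37.4 | beside col 310: gx 121.4 z 38.9
72 bolt col 282: gx 119.5 z 37.5 | beside col 310: gx 119.5 z 37.6
78 bolt col 282: gx 117.4 z 37.8 | beside col 310: gx 117.4 z 37.1
84 bolt col 282: gx 115.4 z 38.1 | beside col 310: gx 115.4 z 36.7
90 bolt col 282: gx 113.3 z 37.3 | beside col 310: gx 113.3 z 37.4
96 bolt col 282: gx 111.2 z 36.4 | beside col 310: gx 111.1 z 36.8
102 bolt col 282: gx 109.0 z 37.6 | beside col 310: gx 109.1 z 38.5
108 bolt col 282: gx 107.4 z 49.4 | beside col 310: gx 106.9 z 37.8
114 bolt col 282: gx 105.5 z 50.8 | beside col 310: gx 104.7 z 38.1
120 bolt col 282: gx 103.4 z 49.5 | beside col 310: gx 102.4 z 36.5
126 bolt col 282: gx 101.4 z 49.7 | beside col 310: gx 99.5 z 28.2
132 bolt col 282: gx 99.4 z 50.3 | beside col 310: gx 97.1 z 28.7
138 bolt col 282: gx 97.3 z 50.1 | beside col 310: gx 94.6 z 2
[... 917 characters left out ...]
1.7 z 10.3
228 bolt col 282: gx 63.7 z 50.4 | beside col 310: gx 48.4 z 9.8
 [ 9.500e+01 -1.000e-01  3.000e-01  3.980e+01  7.480e+05]
 [ 1.010e+02 -0.000e+00  3.780e+01  3.990e+01  1.259e+06]
 [ 1.070e+02 -0.000e+00  3.770e+01  4.000e+01  1.346e+06]]Traceback (most recent call last):
  File "heldfit.py", line 17, in <module>
    import sys; held(sys.argv[1])
                ~~~~^^^^^^^^^^^^^
  File "heldfit.py", line 12, in held
    ok=(rows[:,3]<.016); f=np.polyfit(rows[ok,0],rows[ok,1],1); g=np.polyfit(rows[ok,0],rows[ok,2]+.006,1)
                           ~~~~~~~~~~^^^^^^^^^^^^^^^^^^^^^^^^^
    raise TypeError("expected non-empty vector for x")
TypeError: expected non-empty vector for x
```

Measured: the tip is at gauge x=107.6 mm, on the top tread (z=38), and the shank is level at axis z≈44 mm. So length is 110 and the head is 2.4 mm from the fork. On to tray_110.

```bash
cat >> h.py <<'E'
def place(L,go=.034,zt=.0105):
    p=r.read_state()["position"]; r.move_l(np.array([p[0],p[1],.115]),feed=.2); st("up")
    q=TR[L]+(go-(L-8)/2000)*td
    r.move_to(np.array([*q,.09]),rot(TY)); st("over tray")
    r.move_l(np.array([*q,.026]),feed=.15); r.pause(.05)
    h=r.move_l(np.array([*q,zt]),feed=.03,stop_force=4); st("tray down %s"%h)
    r.grip(.030); st("released")
    r.move_l(np.array([*q,.10]),feed=.2); st("clear")
E
python3 - <<'E'
from h import *
place(110)
for n in ("wrist",):
    p,P,c=cloud(n,f"t110_{n}.png"); np.savez("t110.npz",p=p,P=P,**c)
E
```

```text
up 13.93 [0.4769 0.0071 0.1135] F [ 0.7  -0.1  -2.44] gap 0.0095
over tray 14.88 [0.4946 0.244  0.089 ] F [-0.82 -0.85 -1.19] gap 0.0095
tray down True 16.04 [0.4946 0.245  0.0102] F [-0.02 -0.31  4.83] gap 0.0091
released 16.38 [0.4932 0.2445 0.0085] F [-0.27 -0.41 -0.41] gap 0.0299
clear 16.98 [0.4945 0.2449 0.0991] F [-1.1   0.76 -0.36] gap 0.0297
```

View pics/t110_wrist.png

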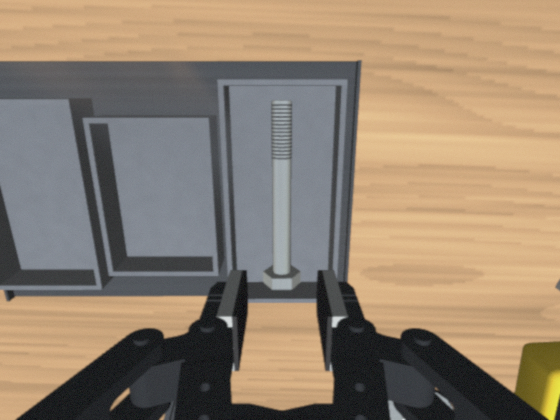

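The 110 bolt lies lengthwise in its tray, head at (281,278), tip at (281,102). I'll check that it lies flat, then grasp the 90.

```bash
cat > trayfit.py <<'E'
from fit import *; from h import TR,td,tn
def chk(n,L):
    p,P,c=load(n); o=TR[L]; q=P[...,:2]-o; x=q@td; y=q@tn
    M=(abs(x)<(L+22)/2000-.002)&(abs(y)<.029)&(P[...,2]>.0105)&(P[...,2]<.04)
    X=np.c_[x[M],y[M],P[M][:,2]]*1e3
    for a in range(-70,70,10):
        k=X[(X[:,0]>=a)&(X[:,0]<a+10)]
        if len(k)>10: print(a,"y %.1f w %.1f ztop %.1f"%(np.median(k[:,1]),np.ptp(k[:,1]),np.percentile(k[:,2],92)))
E
python3 - <<'E'
from trayfit import chk; chk("t110",110)
from h import *
s=grasp(90)
p,P,c=cloud("wrist","held90.png"); np.savez("held90.npz",p=p,P=P,pos=s["position"],rot=s["tcp_rot"],**c)
from heldfit import held; held("held90")
E
```

```text
-60 y 0.5 w 25.0 ztop 29.7
-50 y 0.2 w 11.4 ztop 24.2
-40 y 0.1 w 11.2 ztop 23.8
-30 y 0.5 w 11.8 ztop 23.1
-20 y 0.4 w 11.7 ztop 22.7
-10 y 0.4 w 11.5 ztop 22.3
0 y 0.4 w 11.4 ztop 21.8
10 y 0.4 w 11.2 ztop 21.3
20 y 0.4 w 12.3 ztop 20.9
30 y 0.4 w 12.2 ztop 20.5
40 y 0.4 w 12.0 ztop 20.0
50 y 0.4 w 12.0 ztop 19.7
above 19.38 [ 0.5312 -0.3225  0.0901] F [-0.97  0.26 -0.29] gap 0.0453
down 20.24 [ 0.5315 -0.3235  0.0059] F [ 0.36  0.22 -0.04] gap 0.0454
gripped 20.65 [ 0.5316 -0.3236  0.0063] F [-0.07  0.18  5.01] gap 0.0093
lifted 21.38 [ 0.5301 -0.3224  0.1182] F [-0.37  0.64 -1.08] gap 0.0093
[[ 1.70e+01 -5.00e-01 -1.19e+01  2.82e+01  4.33e+05]
 [ 2.30e+01 -2.00e-01 -1.09e+01  1.18e+01  4.28e+05]
 [ 2.90e+01 -3.00e-01 -1.07e+01  1.24e+01  4.27e+05]
 [ 3.50e+01 -3.00e-01 -1.03e+01  1.24e+01  4.64e+05]
 [ 4.10e+01 -3.00e-01 -1.00e+01  1.22e+01  4.88e+05]
 [ 4.70e+01 -3.00e-01 -9.70e+00  1.21e+01  4.99e+05]
 [ 5.30e+01 -3.00e-01 -9.20e+00  1.20e+01  5.26e+05]
 [ 5.90e+01 -2.00e-01 -8.30e+00  1.06e+01  9.40e+04]]
lateral tool-x: at0 -0.28 mm, slope -0.0002 axis depth tool-y at0 -6.58 slope 0.0660 tip z 56.4
head z range [-41.08173377 -40.0008601  -33.19002517 -21.75319231 -20.36969585]
```

View pics/held90.png

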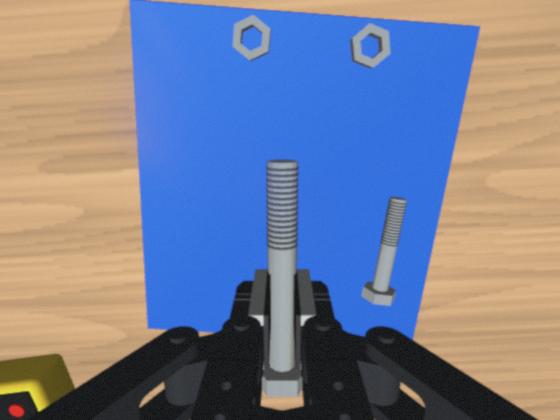

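The 110 bolt is flat (2.6° dip, head on the floor). The 90 is held well, tip at tool z=56.4. Gauging it.

```bash
cat >> h.py <<'E'
def look(tag):
    s=r.read_state(); p,P,c=cloud("wrist",tag+"_wrist.png"); np.savez(tag+".npz",p=p,P=P,pos=s["position"],rot=s["tcp_rot"],**c)
    q=P[...,:2]-G0; gx=q@gd*1e3; gy=q@gn*1e3; zz=P[...,2]*1e3
    for a in range(50,126,4):
        b=(abs(gx-a-2)<2)&(abs(gy)<3); t=(abs(gx-a-2)<2)&(abs(gy)>10)&(abs(gy)<19)
        print(a+2,"axis strip z %.1f  tread z %.1f"%(np.nanmedian(zz[b]),np.nanmedian(zz[t])))
    b=(abs(gy)<3)&(zz>np.nanmedian(zz[(abs(gx-64)<3)&(abs(gy)<3)])-5)&(zz<60)&(gx>40)&(gx<115)
    print("tip gx %.1f, shank gy %.2f"%(np.percentile(gx[b],99.5),np.median(gy[(zz>27)&(zz<60)&(abs(gx-64)<6)&(abs(gy)<8)])))
    p,_,_=cloud("side"); cv2.imwrite(f"pics/{tag}_side.png",cv2.resize(p[150:290,170:360],None,fx=4,fy=4))
E
python3 - <<'E'
from h import *
if gauge(90,go=.0336) is not None: look("g90")
E
```

```text
hover 22.69 [0.4784 0.0063 0.1199] F [-0.31 -0.2  -0.45] gap 0.0095
near 23.48 [0.4788 0.0067 0.0437] F [-0.2   0.23 -0.76] gap 0.0092
touch True (expected z 0.0310) 24.12 [0.4779 0.0071 0.0296] F [-0.45 -0.08  2.43] gap 0.0089
settled 24.48 [0.4779 0.007  0.0297] F [0.71 0.37 3.49] gap 0.0095
52 axis strip z 40.6  tread z 10.2
56 axis strip z 40.6  tread z 10.3
60 axis strip z 40.4  tread z 18.0
64 axis strip z 40.3  tread z 18.1
68 axis strip z 40.2  tread z 18.1
72 axis strip z 40.0  tread z 18.1
76 axis strip z 39.9  tread z 18.1
80 axis strip z 39.7  tread z 28.0
84 axis strip z 39.7  tread z 28.1
88 axis strip z 33.3  tread z 28.1
92 axis strip z 28.1  tread z 28.1
96 axis strip z 28.2  tread z 28.0
100 axis strip z 37.3  tread z 37.3
104 axis strip z 38.0  tread z 38.0
108 axis strip z 38.0  tread z 38.1
112 axis strip z 38.1  tread z 38.1
116 axis strip z 38.2  tread z 38.0
120 axis strip z 38.1  tread z 38.0
124 axis strip z 37.9  tread z 38.0
tip gx 114.9, shank gy -0.29
```

View pics/g90_wrist.png

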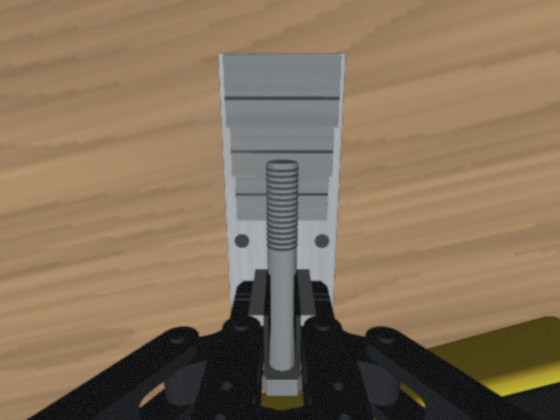

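The tip is on the 28 mm tread at x≈88, tip at (282,160) in the picture, and the axis is at 34, so the length is 90. (The printed "tip gx" picked up the upper tread and can be ignored.) On to tray_90, then grasp the last bolt.

```bash
python3 - <<'E'
from h import *
place(90)
p,P,c=cloud("wrist","t90_wrist.png"); np.savez("t90.npz",p=p,P=P,**c)
from trayfit import chk; chk("t90",90)
E
```

```text
up 25.15 [0.4765 0.0072 0.1134] F [-0.76  0.61 -1.75] gap 0.0094
over tray 26.61 [0.5002 0.3961 0.0899] F [-0.33 -0.12  0.03] gap 0.0093
tray down True 27.77 [0.4994 0.3972 0.0103] F [-0.31 -0.91  4.88] gap 0.0095
released 28.1 [0.4982 0.3964 0.0083] F [-0.1  -0.03 -0.09] gap 0.0302
clear 28.71 [0.4993 0.3971 0.0992] F [-0.16 -0.96 -0.66] gap 0.0302
-50 y 0.3 w 24.4 ztop 29.8
-40 y 0.3 w 11.4 ztop 24.2
-30 y 0.3 w 12.0 ztop 23.5
-20 y 0.3 w 11.8 ztop 23.1
-10 y 0.3 w 11.7 ztop 22.4
0 y 0.3 w 11.6 ztop 21.9
10 y 0.3 w 11.4 ztop 21.3
20 y 0.3 w 11.3 ztop 20.8
30 y 0.2 w 12.4 ztop 20.3
40 y 0.2 w 12.2 ztop 19.7
```

View pics/t90_wrist.png

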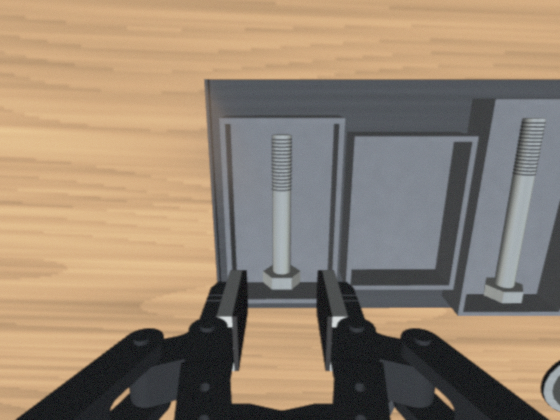

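Both bolts lie centred and flat, at (282,210) and (515,210). Now the third bolt.

```bash
python3 - <<'E'
from h import *
s=grasp(70)
p,P,c=cloud("wrist","held70.png"); np.savez("held70.npz",p=p,P=P,pos=s["position"],rot=s["tcp_rot"],**c)
from heldfit import held; held("held70")
E
```

```text
above 31.86 [ 0.4985 -0.3968  0.09  ] F [ 0.15  0.25 -0.2 ] gap 0.0449
down 32.72 [ 0.4988 -0.3977  0.0059] F [-0.22  0.2   0.25] gap 0.0449
gripped 33.12 [ 0.4988 -0.3979  0.0063] F [0.02 0.34 3.31] gap 0.0091
lifted 33.85 [ 0.4975 -0.3963  0.1182] F [-0.03  0.24 -0.49] gap 0.0092
[[ 1.70e+01 -3.00e-01 -1.15e+01  2.83e+01  4.62e+05]
 [ 2.30e+01 -3.00e-01 -1.00e+01  1.19e+01  4.28e+05]
 [ 2.90e+01 -5.00e-01 -9.60e+00  1.21e+01  4.36e+05]
 [ 3.50e+01 -5.00e-01 -9.10e+00  1.21e+01  5.01e+05]]
lateral tool-x: at0 -0.02 mm, slope -0.0133 axis depth tool-y at0 -5.72 slope 0.0741 tip z 36.8
head z range [-40.635208   -39.50799029 -32.89196209 -21.63664628 -20.38743627]
```

View pics/held70.png

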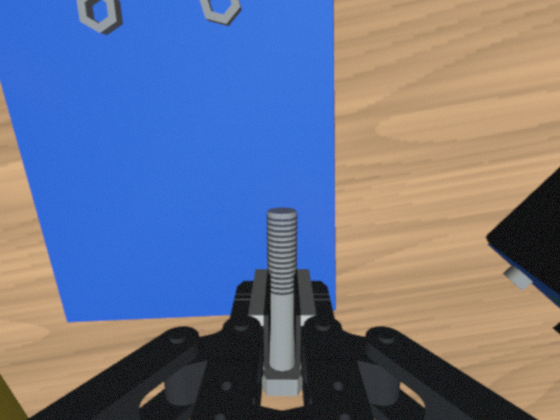

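```bash
python3 - <<'E'
from h import *
if gauge(70,go=.0332) is not None: look("g70")
E
```

```text
hover 35.4 [0.4781 0.0063 0.1201] F [ 0.74  0.07 -1.11] gap 0.0093
near 36.27 [0.4784 0.0069 0.0337] F [-0.03 -0.49 -0.84] gap 0.0092
touch True (expected z 0.0210) 36.91 [0.4776 0.0072 0.0203] F [-1.91  0.45  4.75] gap 0.0093
settled 37.26 [0.4775 0.0072 0.0203] F [ 0.18 -0.    4.3 ] gap 0.0093
52 axis strip z 30.2  tread z 10.2
56 axis strip z 30.0  tread z 10.3
60 axis strip z 29.7  tread z 18.1
64 axis strip z 29.6  tread z 18.2
68 axis strip z 22.3  tread z 18.1
72 axis strip z 18.2  tread z 18.1
76 axis strip z 18.1  tread z 18.0
80 axis strip z 28.0  tread z 27.9
84 axis strip z 28.0  tread z 28.1
88 axis strip z 28.0  tread z 28.1
92 axis strip z 28.1  tread z 28.1
96 axis strip z 28.0  tread z 28.0
100 axis strip z 37.1  tread z 37.0
104 axis strip z 38.1  tread z 38.1
108 axis strip z 38.0  tread z 38.1
112 axis strip z 38.0  tread z 38.1
116 axis strip z 38.0  tread z 38.1
120 axis strip z 38.1  tread z 38.0
124 axis strip z 38.0  tread z 38.0
tip gx 114.7, shank gy 0.10
```

View pics/g70_wrist.png

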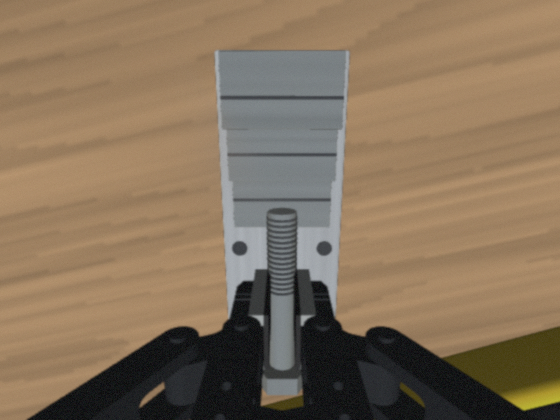

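The tip is on the 18 mm tread at x≈67.5 (row 210 in the picture), with the shank top there at about 29.6 mm, so the length is 70. Into tray_70.

```bash
python3 - <<'E'
from h import *
place(70)
p,P,c=cloud("wrist"); np.savez("t70.npz",p=p,P=P,**c)
from trayfit import chk; chk("t70",70)
r.move_to(np.array([.42,.30,.28]),R0); st("away")
cloud("wrist","end_wrist.png"); p,_,_=cloud("scene","end_scene.png"); cloud("side","end_side.png")
E
```

```text
up 37.98 [0.4763 0.0072 0.1132] F [-0.3   0.15 -1.36] gap 0.0094
over tray 39.19 [0.5125 0.3205 0.0896] F [-0.4   0.39 -1.31] gap 0.0093
tray down True 40.35 [0.512  0.3217 0.0103] F [-0.47  0.    5.6 ] gap 0.0091
released 40.68 [0.5108 0.321  0.0086] F [-0.58  0.01 -0.07] gap 0.0303
clear 41.28 [0.5119 0.3215 0.0992] F [ 0.26  0.45 -0.56] gap 0.03
-40 y 0.4 w 25.2 ztop 29.9
-30 y -0.2 w 15.3 ztop 24.5
-20 y 0.4 w 11.3 ztop 23.4
-10 y -0.2 w 11.1 ztop 22.6
0 y 0.4 w 11.8 ztop 21.8
10 y 0.4 w 11.6 ztop 21.3
20 y 0.4 w 11.4 ztop 20.5
30 y 0.3 w 11.4 ztop 19.8
away 42.16 [0.4198 0.2997 0.2774] F [ 0.52  0.25 -0.4 ] gap 0.03
```

View pics/end_wrist.png

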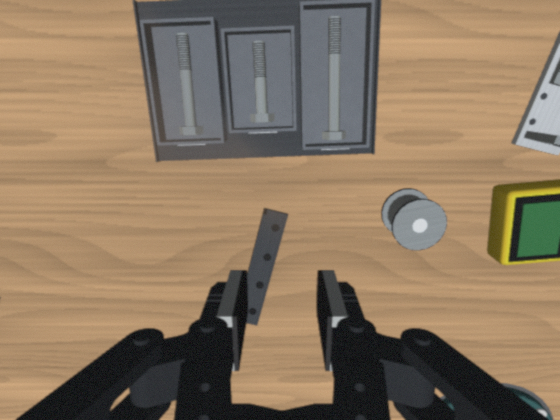

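View pics/end_scene.png

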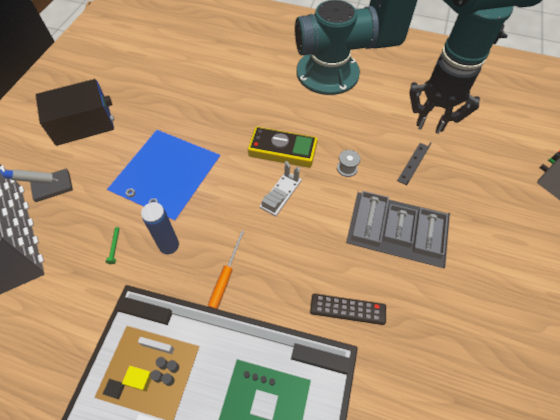

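The three bolts lie one per tray at (190,85), (260,80) and (335,80) in the wrist view. In the scene view the bystanders look unmoved and the arm is clear. Handing in.

```bash
python3 - <<'E'
from h import *
r.sign_off(); st("end")
E
```

```text
the job is handed in; nothing more can be done
the job is handed in; nothing more can be done
```

All three bolts were gauged and laid in their own compartments, one at a time in the order 110, 90, 70 mm. I handed the job in at about 42 s; no verdict is reported.

- **Gauging:** each tip was let down until the force changed by about 2.5 N; the wrist read at most about 5 N. In the wrist depth images the tips lay on the 38, 28 and 18 mm treads at gauge x ≈ 107.6, 88 and 67.5 mm. That puts each head about 2 to 2.5 mm from the fork.
- **Placing:** the last depth checks showed each bolt released and within 0.5 mm of its compartment's centreline. Each dips about 2.5 to 4° to the tip, inside the 7° limit.
- **Rest of the bench:** in the final pictures the arm was clear, and the bystanders and the green look-alike bolt looked unmoved. I judged that by eye, not by measurement.
- **Checks that disagreed:**
  - The finger gap read about 9.3 mm on a 12 mm shank.
  - The tip touched 0.7 to 2 mm lower than I predicted, probably because the bolt tilted slightly in the pads.
  - One printed tip position for the 90 and 70 mm bolts had picked up the top tread instead of the bolt. I used the depth profile along the shank instead.

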